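# Serve the roasted garlic with tongs

## Task

Lift the small tongs upright out of their stand, close their jaws on the roasted garlic bulb in the blue tray and carry it over to the wooden board, never touching the bulb with the gripper itself. Finish while still holding it there in the squeezed tongs, over the middle of the board and about 10 cm clear above it: do not put it down or let go. Leave the mug, jar, tin and coffee capsules where they stand.

Things in the scene. Friction and masses are not known exactly. Their poses are not given: they have to be found in the camera images.
- tongs: small steel kitchen tongs with black grip pads and dark rubber jaws, 0.12 kg, upright (z up) in the stand, jaws down, hinge up, 136 mm tall. Origin: level with the jaw ends, midway between the open jaws. They close along their own y. Hinge pin (along x) at z = 130 mm. The +y arm is one with this body; the -y arm turns on the hinge. Grip pads centred at z = 92 mm, jaws at z = 0 to 30 mm
- tongs_grip (a point): midway between the two grip pads, 92 mm above the jaw ends, 44 mm below the tongs' top; axes as the tongs. Pads: 34 mm tall, 24 mm wide along x, outer faces 46 mm apart along y at mid height when open (42 at the upper edge, 50 at the lower). Gripped at an opening of about 43 mm the spring holds the tongs firmly for carrying and the jaws stay about 70 mm apart
- tongs_jaws (a point): midway between the two open jaws, 15 mm above their lower ends; axes as the tongs. Jaws: 30 mm tall, 25 mm wide along x, 84 mm apart inside and 94 mm over the outside when open
- tongs_arm (a joint): closing angle of the tongs, rad: 0 open (where the spring holds it), about 0.28 closed on the bulb (finger opening about 34 to 36 mm at the pads), 0.45 the stop. The spring needs about 8 N on the pads to start closing, 11 N at the bulb; the jaw gap shrinks 3.2 mm per mm of squeeze at the pads
- stand: fixed grey steel tongs stand on a dark base 60 x 126 x 10 mm; narrow open-topped well, inside 31 mm along its x, 98 mm along its y, floor at z = 10 mm, rim at z = 62 mm, long side along its y. Origin: centre of the underside, on the worktop, 5 mm lower than the hob glass (z = 0). The tongs stand on the well's floor, their y along the stand's y
- tray: fixed small blue enamel roasting tray with a white rim, 150 x 164 mm (x, y), 19 mm tall, floor at z = 3 mm. Origin: centre of the underside. It lies on the glass hob
- garlic: loose roasted garlic bulb, pale pink, standing in the tray on its root end, 56 mm across, 56 mm tall, 0.03 to 0.06 kg. Origin: centre of its underside; it is widest about 20 mm above it and tapers to the tip
- board: fixed square wooden serving board lying flat on four rubber feet, 158 x 155 mm. Origin: under its centre, on the hob
- board_top (a point): centre of the board's upper face, 15 mm above the hob
- mug: bystander: cream china mug, 59 x 83 x 55 mm, origin at the centre of its underside
- tin: bystander: round green and gold food tin, diameter 86 mm, 40 mm tall, origin at the centre of its underside
- pepper_jar: bystander: glass spice jar with a dark cap, diameter 41 mm, 105 mm tall, origin at the centre of its underside
- capsule_orange: bystander: orange coffee capsule, diameter 37 mm, 28 mm tall, origin at the centre of its underside
- capsule_blue: bystander: blue coffee capsule, diameter 37 mm, 28 mm tall, origin at the centre of its underside
Mind the look-alikes: they are no part of the job. There is more than one size of the tongs; the one meant has the size given above.

How it is judged:
By the outcome, as a careful person would: the job done as asked, in the order asked, and still so for the second after the job is handed in, while the arm keeps its last pose, push and grip.
It also fails if it takes over 38 s, if anything falls off the work surface, if the arm or the gripper's body presses on something with over 40 N, if the wrist force passes 120 N, or if a joint passes its speed limit or range.

## Robot

A 6-joint arm with a two-finger parallel gripper is mounted at the origin on a cart in front of the work surface, level with it; the furniture and walls round the work are solid. World frame = base frame: x ahead of the robot, y to its left, z up, the work surface at z = 0. Lengths are in m, angles in rad, forces in N, time in s.
With the tool pointing down it reaches from about 0.375 to 0.9 m from the base axis. Payload 3.1 kg.
Tool frame: the origin (TCP) lies between the finger pads; the fingertips stand manip.finger_overhang ahead of it and the grasp point (between the pads) lies 5 mm behind it (manip.finger_overhang is the distance from the TCP to the fingertips, in m); z points along the fingers, y is the line along which they close (so a half turn about z gives the same grasp; the last joint's range is limited). The gripper opens to 85 mm and grips with 20 to 120 N. Pads are 22 mm wide; open, the fingers measure 114 mm over their backs; the gripper's body (76 mm by 85 mm) begins 54 mm behind the grasp point. The pads swing forward as they close: fully open they stand 13 mm farther back than shut.
Start: joints at [-1.339, 0.527, 1.433, -0, 1.181, -0.178], TCP at [0.25, -0.573, 0.245] pointing down, gripper open.
Joint ranges: [-3.08, 3.08], [-0.75, 2.2], [0.22, 2.44], [-1.43, 4.57], [0, 2.65], [-2.85, 2.85]. Speed limits (rad/s): [2.79, 2.79, 3.14, 3.14, 3.14, 3.14].

## Interface

Orientations are given as a unit quaternion [x, y, z, w].
In Python, from station import manip gives the robot as it stands.
- The arm moves only by the tool drive_tool, never from a script. Its argument "plan" is a list of rows, each a list of 7 numbers: the shift along the tool's x, y, z in m, then the turn, a rotation vector about the tool's x, y, z in degrees, then the opening, from -1 (shut) to 1 (fully open). In form: [[x, y, z, wx, wy, wz, gripper], ...]. A call has 1 to 10 rows; each row shifts and turns the commanded pose from where the row before left it, along the tool's axes as they then stand; what a row does not reach is not made up. A row lasts 1/10 s, in which the tool goes at most 50 mm and 8.59 degrees, less where a joint would pass 70% of its speed; a pose out of reach is approached as far as the arm can. A call is refused whole if a number of a shift passes 0.05 or a number of a turn 8.59, either way. A call with a gripper value outside its range is refused whole. The fingers move at their own pace and stop on an object; "newtons" is the grip in N (left out, the last holds). Time passes only in rows, so rows that do not move let the fingers close. It gives the time, the measured TCP pose, the force, the opening and the grip force at its end, in the units of the state.
- manip.sense(): the state, without advancing time (a new reading comes with each control period).
- manip.snapshot(name): name is "scene" or "top" or "wrist"; returns a dict with "image" (480x640x3 uint8, red, green, blue), "z_map" (480x640 float32, m along the optical axis (not along the pixel's ray), 0 where there is no reading), "fov_y" (degrees; the focal length in pixels is half the picture's height over the tangent of half this angle, whatever the lens; pixels are square), "cx", "cy" (the principal point, pixels), "extrinsics" (4x4, takes a point from camera to world coordinates); the wrist camera has in their place "mount" (4x4, takes a point from camera to tool coordinates, whose origin is the TCP and whose axes are the flange's). Camera axes: x right, y up, looking along -z (the intrinsics and any distortion apply to the point x, -y, -z); pixel columns grow to the right and rows downward; lengths in m; the calibration is good to about 2 mm. A picture is of the moment at which its call begins: read the wrist's pose just before it.
- manip.sign_off(): hands the job in; it is judged then, once.
The state is a dict: "t": time; "q": joint angles; "qd": joint speeds; "tau": joint torques, N m; "tcp_pos": TCP position; "tool_rot": TCP orientation; "force": force on the tool from outside, world axes, zero at the start; "ft_torque": the same for the moment, N m; "finger_gap": opening from 0.0 (shut) to 1.0 (fully open); "gripper_force": force on a finger pad.
Only numpy, scipy, OpenCV 4.12 (cv2) and the standard library are available. Lean on these libraries where they do the work, as an engineer would, in place of code of your own. Each camera call takes 0.05 s, during which the arm holds its last target. There are 200 camera calls.

## Working session

There is one attempt and no reset: what is moved stays moved. The work goes in short steps, Python scripts to look and compute and a tool call to move; the robot and the scene stay as the last step left them, time stands still between calls to the robot, and variables do not carry over. Pictures are saved under pics/ and viewed, at most 10 in all, crops included, and the job is handed in when it is done.

Besides the shell and the picture viewer there is one more tool, called after "Call:" as name(argument=value, ...), one argument or row to a line, values as JSON. drive_tool: Moves the arm, as the interface text tells. Its arguments: {"type":"object","properties":{"plan":{"type":"array"},"newtons":{"type":"number"}},"required":["plan"]}

```bash
mkdir -p pics; ls
cat > h.py <<'E'
import numpy as np, cv2
from station import manip
def f(s): return 240/np.tan(np.radians(s['fov_y']/2))
def cloud(s,T=None):
    F=f(s); v,u=np.mgrid[0:480,0:640]; z=s['z_map']
    P=np.stack([(u-s['cx'])/F*z,-(v-s['cy'])/F*z,-z],-1)
    T=s['extrinsics'] if T is None else T
    T=np.array(T)
    return P@T[:3,:3].T+T[:3,3]
E
python3 - <<'E'
from h import *
a=manip.sense(); print(a, manip.finger_overhang)
for n in('scene','top'):
    s=manip.snapshot(n); np.save(n,s,allow_pickle=True)
    print({k:v for k,v in s.items() if k not in('image','z_map')}, (s['z_map']>0).mean())
    cv2.imwrite(f'pics/{n}.png',s['image'][...,::-1])
E
```

```text
pics
{'t': 0.0, 'q': array([-1.33851572e+00,  5.28433299e-01,  1.43387166e+00, -6.37890191e-06,
        1.18139242e+00, -1.78499598e-01]), 'qd': array([-3.59983623e-05,  1.35272613e-04, -1.57688649e-03, -5.15788186e-04,
       -1.09327950e-03, -7.19706310e-04]), 'tau': array([-1.47523201e-04, -4.42351913e+01, -1.78025579e+01, -2.49534687e-04,
        8.47206888e-03,  1.40788902e-05]), 'tcp_pos': array([ 0.24944759, -0.572335  ,  0.24436352]), 'tool_rot': array([ 9.78980708e-01,  2.03950155e-01, -3.12434730e-05, -1.05190242e-03]), 'force': array([0.31876766, 0.00263849, 0.44851105]), 'ft_torque': array([ 0.07122528, -0.03123194, -0.04192054]), 'gripper_force': 0.0, 'finger_gap': 1.006718063395037} 0.014
{'fov_y': 49.02328723965442, 'cx': 319.76269789625684, 'cy': 243.10246116935028, 'extrinsics': array([[ 0.86711156,  0.19208309, -0.45958854, -0.14834375],
       [-0.49768633,  0.37231364, -0.78338424, -1.25637341],
       [ 0.02063622,  0.90801247,  0.41843459,  0.73462601],
       [ 0.        ,  0.        ,  0.        ,  1.        ]])} 0.9568229166666666
{'fov_y': 46.48962974385554, 'cx': 302.924670261629, 'cy': 246.553386710529, 'extrinsics': array([[ 0.08494272,  0.89102996, -0.44592638, -0.16518682],
       [-0.99630126,  0.07012334, -0.04966413, -0.11712915],
       [-0.01298238,  0.44849562,  0.89369074,  1.57885578],
       [ 0.        ,  0.        ,  0.        ,  1.        ]])} 0.9960319010416666
```

View pics/scene.png

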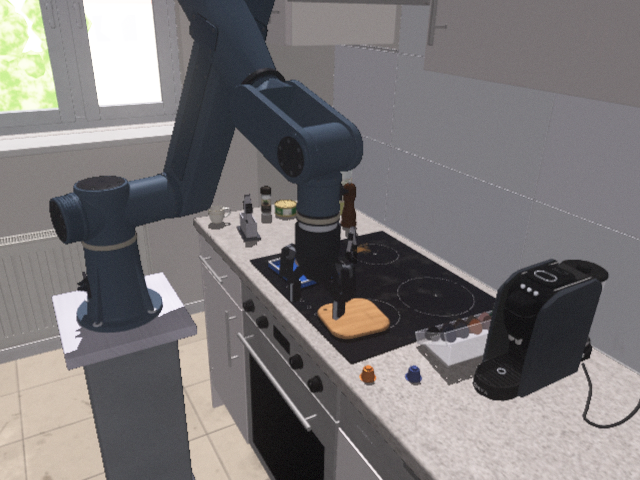

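View pics/top.png

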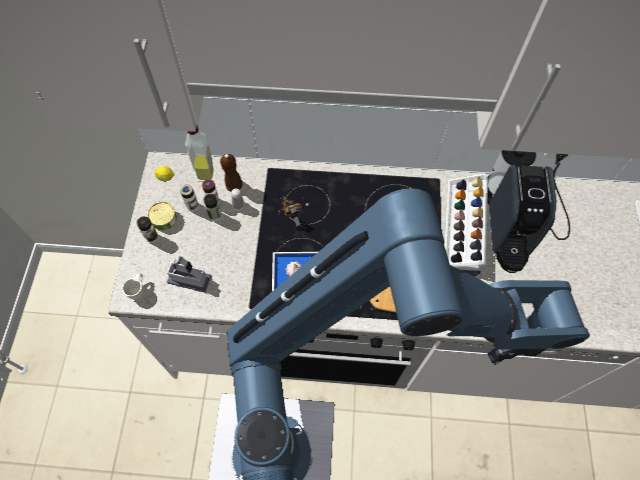

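The top view shows the stand with the tongs at about (188,275), the tray at (300,275) with the bulb at (292,268), and the board at (380,300), half hidden by the arm. In the scene view the board is at (354,318). Next I measure them by depth and colour.

Run:
```python
from h import *
t=np.load('top.npy',allow_pickle=True).item(); s=np.load('scene.npy',allow_pickle=True).item()
P=cloud(t); Q=cloud(s)
def rep(n,X,m):
    p=X[m]; print(n,len(p),np.median(p,0).round(4),p.min(0).round(3),p.max(0).round(3))
    return p
def rect(n,p):
    r=cv2.minAreaRect((p[:,:2]*1000).astype(np.float32)); print('  rect',n,r)
# table
print('z hob/worktop',P[235,420],P[300,230],P[225,250])
v,u=np.mgrid[0:480,0:640]
box=(u>150)&(u<222)&(v>245)&(v<300)
m=box&(P[...,2]>0.015); p=rep('stand+tongs',P,m)
for lo,hi in((.03,.055),(.055,.063),(.063,.09),(.09,.125),(.125,.16)):
    k=p[(p[:,2]>lo)&(p[:,2]<hi)]
    if len(k)>3: print(lo,hi,len(k),k.mean(0).round(4),k.min(0).round(3),k.max(0).round(3)); rect('',k)
h=cv2.cvtColor(t['image'],cv2.COLOR_RGB2HSV)
bx=(u>260)&(u<330)&(v>240)&(v<300)
m=bx&(h[...,0]>100)&(h[...,0]<125)&(h[...,1]>150); p=rep('tray blue',P,m); rect('tray',p)
m=bx&(P[...,2]>0.022)&(P[...,2]<.07); m&=(P[...,0]<0.62); p=rep('bulb?',P,m); 
hs=cv2.cvtColor(s['image'],cv2.COLOR_RGB2HSV)
m=(u>310)&(u<395)&(v>295)&(v<342)&(hs[...,0]>5)&(hs[...,0]<25)&(hs[...,1]>120)&(abs(Q[...,2]-.015)<.006); p=rep('board',Q,m); rect('board',p)
# bystander objects from top: mug
c=cv2.resize(t['image'][235:335,110:240],None,fx=5,fy=5,interpolation=2); d=cv2.resize(t['image'][235:335,245:345],None,fx=5,fy=5,interpolation=2)
cv2.imwrite('pics/c1.png',cv2.resize(np.hstack([c,d]),(800,348))[...,::-1])
```

```text
z hob/worktop [ 0.24130331 -0.25003251  0.83092686] [ 0.42586028  0.17532012 -0.00166836] [0.68429971 0.14682296 0.00461477]
stand+tongs 626 [0.4776 0.3015 0.0542] [-0.165 -0.117  0.015] [0.512 0.367 1.579]
0.03 0.055 221 [0.4795 0.3097 0.0437] [0.455 0.258 0.03 ] [0.509 0.367 0.055]
  rect  ((483.3296203613281, 313.2547912597656), (106.35027313232422, 41.737998962402344), 81.36134338378906)
0.055 0.063 94 [0.4805 0.3077 0.0587] [0.457 0.258 0.055] [0.512 0.367 0.063]
  rect  ((484.1208801269531, 313.5539855957031), (106.2418441772461, 40.04774856567383), 80.5487289428711)
0.063 0.09 50 [0.4804 0.2988 0.072 ] [0.459 0.262 0.063] [0.493 0.364 0.089]
  rect  ((475.64263916015625, 312.94378662109375), (102.34918212890625, 33.56007385253906), 89.60120391845703)
0.09 0.125 86 [0.4813 0.3056 0.1075] [0.47  0.287 0.09 ] [0.497 0.338 0.125]
  rect  ((484.78253173828125, 312.0233459472656), (49.433624267578125, 25.28778839111328), 83.89276885986328)
0.125 0.16 62 [0.4835 0.31   0.1353] [0.473 0.298 0.125] [0.495 0.328 0.151]
  rect  ((484.3771667480469, 312.4081726074219), (21.749675750732422, 29.37811279296875), 8.886967658996582)
tray blue 560 [0.5646 0.0237 0.0041] [-0.165 -0.117 -0.009] [0.599 0.055 1.579]
  rect tray ((213.28964233398438, -30.70947265625), (766.754638671875, 122.22315216064453), 3.805229425430298)
bulb? 170 [ 0.5291 -0.0031  0.0402] [ 0.471 -0.066  0.022] [0.595 0.06  0.068]
board 1135 [ 0.4944 -0.3492  0.0129] [ 0.417 -0.406  0.009] [ 0.579 -0.248  0.018]
  rect board ((498.54095458984375, -328.85076904296875), (153.04049682617188, 157.35452270507812), 84.12283325195312)
```

View pics/c1.png

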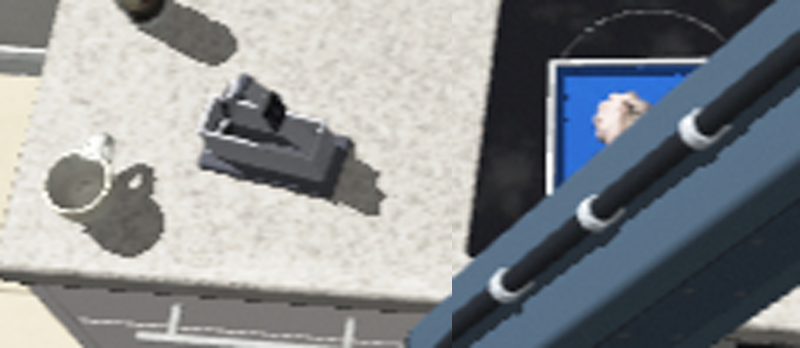

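The crop shows the tongs standing in the grey stand, centre about (484, 312) mm, long axis about 81°. The bulb sits in the tray, partly hidden by the arm. I move off and look with the wrist camera on the way.

Call:
drive_tool(
  plan=[
    [0,0,-0.03,0,0,8.1,1],
    [0,0,-0.03,0,0,8.1,1],
    [0,0,-0.03,0,0,8.1,1],
    [0,0,-0.03,0,0,8.1,1],
    [0.027,-0.041,0,0,0,0,1],
    [0.027,-0.041,0,0,0,0,1],
    [0.027,-0.041,0,0,0,0,1],
    [0.027,-0.041,0,0,0,0,1],
    [0.027,-0.041,0,0,0,0,1],
    [0.027,-0.041,0,0,0,0,1],
  ],
)

```text
t: 1.1
tcp_pos: [0.4484, -0.353, 0.3649]
tool_rot: [0.997, -0.077, -0.0, -0.0]
force: [0.2, 0.4, 0.6]
finger_gap: 1.002
gripper_force: 0.0
```

```bash
cat >> h.py <<'E'
from scipy.spatial.transform import Rotation as R
def wristT(s,a):
    T=np.eye(4); T[:3,:3]=R.from_quat(a['tool_rot']).as_matrix(); T[:3,3]=a['tcp_pos']
    return T@np.array(s['mount'])
def shoot(n,f=None):
    a=manip.sense(); s=manip.snapshot(n)
    if f: cv2.imwrite(f'pics/{f}.png',s['image'][...,::-1])
    return s,a,cloud(s,wristT(s,a) if n=='wrist' else None)
def toolshift(a,d): return R.from_quat(a['tool_rot']).inv().apply(d)
def yaw(a): x=R.from_quat(a['tool_rot']).as_matrix()[:,0]; return np.degrees(np.arctan2(x[1],x[0]))
E
python3 - <<'E'
from h import *
s,a,P=shoot('wrist','w1'); print(a['t'],a['tcp_pos'],yaw(a),a['q'],s['mount'],s['fov_y'])
h=cv2.cvtColor(s['image'],cv2.COLOR_RGB2HSV)
m=(h[...,0]>5)&(h[...,0]<25)&(h[...,1]>110)&(abs(P[...,2]-.015)<.007)
p=P[m]; print(len(p)); print(cv2.minAreaRect((p[:,:2]*1000).astype(np.float32)),p.mean(0),np.median(p[:,2]))
s,a,P=shoot('top','t2')
E
```

```text
1.1 [ 0.44841939 -0.35302459  0.36493623] -8.879710783283878 [-8.62705493e-01  3.37320434e-01  1.41085965e+00  7.10656279e-05
  1.39419137e+00  8.63058664e-01] [[ 8.97517324e-04  9.57153645e-01  2.89579167e-01  7.33142681e-02]
 [ 9.99999175e-01 -5.92982153e-04 -1.13938291e-03 -2.03577538e-04]
 [-9.18849230e-04  2.89579951e-01 -9.57153388e-01 -1.28916805e-01]
 [ 0.00000000e+00  0.00000000e+00  0.00000000e+00  1.00000000e+00]] 59.535296747308664
19114
((495.32843017578125, -393.0289306640625), (292.04559326171875, 157.17361450195312), 83.3908920288086) [ 0.50576342 -0.32824426  0.01487292] 0.014907478833919657
```

View pics/w1.png

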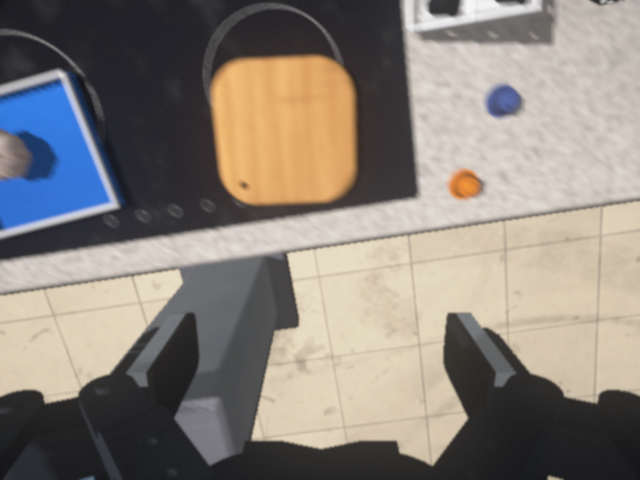

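The wrist view shows the whole board at (285,130), capsules on its right at (504,100) and (465,184), and the rotated tray on the left with the bulb at (10,155). Next I look at the tray.

Call:
drive_tool(
  plan=[
    [-0.009,-0.047,0,0,0,0,1],
    [-0.009,-0.047,0,0,0,0,1],
    [-0.009,-0.047,0,0,0,0,1],
    [-0.009,-0.047,0,0,0,0,1],
    [-0.009,-0.047,0,0,0,0,1],
    [-0.009,-0.047,0,0,0,0,1],
    [-0.009,-0.047,0,0,0,0,1],
    [-0.009,-0.047,0,0,0,0,1],
    [0,0,0,0,0,0,1],
  ],
)

```text
t: 2.1
tcp_pos: [0.4327, 0.0322, 0.3651]
tool_rot: [0.997, -0.074, -0.001, -0.001]
force: [-0.6, 0.2, -0.3]
finger_gap: 1.0
gripper_force: 0.0
```

```bash
cat > look.py <<'E'
from h import *
def comp(m):
    n,l,st,c=cv2.connectedComponentsWithStats(m.astype(np.uint8)); k=1+st[1:,4].argmax(); return l==k
def bulb(s,P,pr=True):
    h=cv2.cvtColor(s['image'],cv2.COLOR_RGB2HSV)
    blue=comp((h[...,0]>100)&(h[...,0]<125)&(h[...,1]>120)&(P[...,2]<.03)&(P[...,2]>-.01))
    hull=np.zeros(blue.shape,np.uint8); c=cv2.convexHull(np.argwhere(blue)[:,::-1].astype(np.int32)); cv2.fillConvexPoly(hull,c,1)
    b=comp((hull>0)&(P[...,2]>.012)&((h[...,0]<25)|(h[...,0]>165))&(h[...,1]<150))
    p=P[b]; t=P[blue]
    print('tray',cv2.minAreaRect((t[:,:2]*1000).astype(np.float32)))
    print('bulb n',len(p),'top z',np.percentile(p[:,2],99),'top pt',p[p[:,2]>np.percentile(p[:,2],90)].mean(0),'pix',np.argwhere(b).mean(0))
    for lo,hi in((.012,.02),(.02,.03),(.03,.04),(.04,.05),(.05,.07)):
        k=p[(p[:,2]>lo)&(p[:,2]<hi)][:,:2]
        if len(k)>20:
            A=np.c_[2*k,np.ones(len(k))]; x=np.linalg.lstsq(A,(k**2).sum(1),rcond=None)[0]
            print(lo,hi,len(k),'circle',x[:2].round(4),'r',np.sqrt(x[2]+x[:2]@x[:2]).round(4))
def board(s,P):
    h=cv2.cvtColor(s['image'],cv2.COLOR_RGB2HSV)
    m=comp((h[...,0]>5)&(h[...,0]<25)&(h[...,1]>110)&(abs(P[...,2]-.015)<.007))
    p=P[m]; print('board',cv2.minAreaRect((p[:,:2]*1000).astype(np.float32)),p.mean(0))
E
python3 - <<'E'
from look import *
s,a,P=shoot('wrist','w2'); print(a['t'],a['tcp_pos'],yaw(a),a['q'][5]); bulb(s,P)
s,a,P=shoot('top'); board(s,P)
E
```

```text
2.1 [0.43272876 0.03223201 0.36509382] -8.449888350407276 1.53214809144203
tray ((520.9100952148438, -31.60607147216797), (143.74752807617188, 155.9228515625), 5.438110828399658)
bulb n 1939 top z 0.0589236446227598 top pt [ 0.52882022 -0.01122699  0.07971122] pix [ 82.67715317 351.1160392 ]
0.03 0.04 780 circle [ 0.5296 -0.0136] r 0.0221
0.04 0.05 1020 circle [ 0.5301 -0.0138] r 0.014
0.05 0.07 127 circle [ 0.5308 -0.0136] r 0.0044
board ((502.2661437988281, -321.08795166015625), (154.74293518066406, 160.60696411132812), 84.03387451171875) [ 0.49968165 -0.32152892  0.01471572]
```

View pics/w2.png

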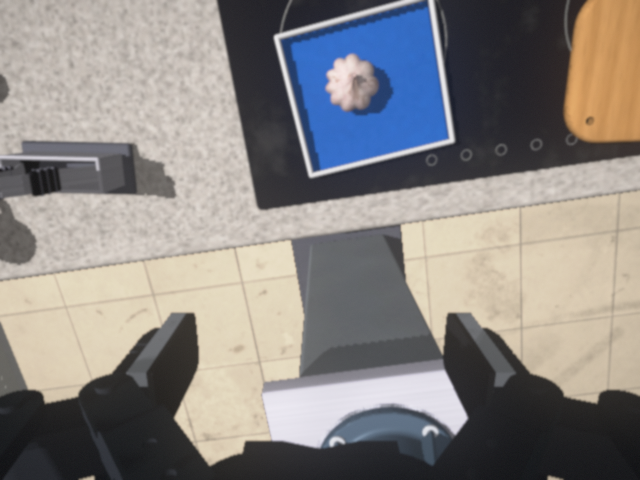

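The picture shows the bulb at (351,83), well inside the tray, and the stand at (70,170). I go above the tongs.

Call:
drive_tool(
  plan=[
    [0.001,-0.047,0,0,0,0,1],
    [0.001,-0.047,0,0,0,0,1],
    [0.001,-0.047,0,0,0,0,1],
    [0.001,-0.047,0,0,0,0,1],
    [0.001,-0.047,0,0,0,0,1],
    [0.001,-0.047,0,0,0,0,1],
    [0,0,0,0,0,0,1],
  ],
)

```text
t: 2.9
tcp_pos: [0.4859, 0.3081, 0.3644]
tool_rot: [0.997, -0.076, 0.0, -0.001]
force: [0.2, -0.9, -0.2]
finger_gap: 0.998
gripper_force: 0.0
```

Run:
```python
from look import *
s,a,P=shoot('wrist','w3'); print(a['t'],a['tcp_pos'],yaw(a),a['q'][5])
near=(abs(P[...,0]-.484)<.07)&(abs(P[...,1]-.3125)<.085)
for lo,hi in((.003,.012),(.05,.062),(.07,.09),(.09,.12),(.12,.16)):
    k=P[near&(P[...,2]>lo)&(P[...,2]<hi)]
    print(lo,hi,len(k),k.max(0).round(3),k.mean(0).round(4),cv2.minAreaRect((k[:,:2]*1000).astype(np.float32)))
```

```text
2.9 [0.48592225 0.30811596 0.3643881 ] -8.73867012196835 2.093369679675522
0.003 0.012 2204 [0.524 0.375 0.012] [0.497  0.3077 0.0053] ((486.64288330078125, 309.676513671875), (125.06013488769531, 58.26572799682617), 80.23274993896484)
0.05 0.062 1065 [0.513 0.364 0.062] [0.4896 0.3086 0.0568] ((486.0165100097656, 309.947509765625), (105.45197296142578, 38.606414794921875), 79.99019622802734)
0.07 0.09 63 [0.501 0.337 0.09 ] [0.4897 0.3081 0.0838] ((486.68426513671875, 310.03668212890625), (52.98318099975586, 23.664457321166992), 82.33389282226562)
0.09 0.12 417 [0.502 0.335 0.12 ] [0.4878 0.3098 0.1102] ((485.7632751464844, 309.9595642089844), (48.60312271118164, 25.039613723754883), 80.119384765625)
0.12 0.16 758 [0.497 0.326 0.143] [0.4864 0.3098 0.1334] ((486.0645446777344, 309.8834533691406), (31.326269149780273, 20.19550895690918), 83.87388610839844)
```

View pics/w3.png

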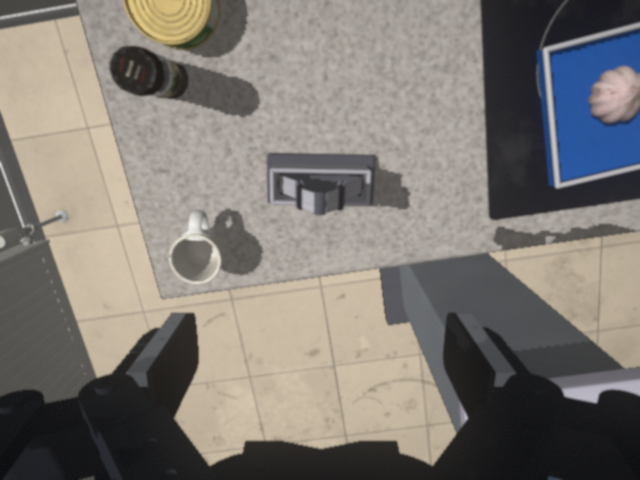

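The picture shows the stand and tongs from above, hinge at about (318,193) and well clear of the mug at (195,258) and the jar at (140,72). I descend onto the grip pads.

Call:
drive_tool(
  plan=[
    [0,-0.002,0.03,0,0,1,1],
    [0,0,0.04,0,0,0,1],
    [0,0,0.04,0,0,0,1],
    [0,0,0.04,0,0,0,1],
    [0,0,0.04,0,0,0,1],
    [0,0,0.035,0,0,0,1],
    [0,0,0.02,0,0,0,1],
    [0,0,0.02,0,0,0,1],
    [0,0,0.008,0,0,0,1],
    [0,0,0,0,0,0,1],
  ],
)

```text
t: 3.95
tcp_pos: [0.4842, 0.3052, 0.0914]
tool_rot: [0.996, -0.087, -0.001, 0.001]
force: [-0.4, -0.4, 0.5]
finger_gap: 0.997
gripper_force: 0.0
```

Run:
```python
from look import *
a=manip.sense(); print(a['t'],a['tcp_pos'],yaw(a),a['force'],a['q'])
```

```text
3.95 [0.48421365 0.30516155 0.09136862] -10.009278099267663 [-0.43785457 -0.42741904  0.53432336] [ 3.67395393e-01  6.76224076e-01  1.68551824e+00 -6.30969550e-04
  7.82669766e-01  2.11333258e+00]
```

Call:
drive_tool(
  plan=[
    [0.001,-0.005,0,0,0,0,1],
    [0,0,0,0,0,0,1],
    [0,0,0,0,0,0,0.4],
    [0,0,0,0,0,0,0.2],
    [0,0,0,0,0,0,0.1],
    [0,0,0,0,0,0,0.05],
    [0,0,0,0,0,0,0.01],
    [0,0,0,0,0,0,0.01],
    [0,0,0,0,0,0,0.01],
  ],
  newtons=30,
)

```text
t: 4.85
tcp_pos: [0.487, 0.3127, 0.0947]
tool_rot: [0.996, -0.086, 0.002, -0.001]
force: [-1.6, -0.5, 11.9]
finger_gap: 0.508
gripper_force: 18.1
```

Run:
```python
from look import *
a=manip.sense(); print(a['t'],a['tcp_pos'],yaw(a),a['force'],a['finger_gap'],a['gripper_force'],a['ft_torque'])
```

```text
4.85 [0.48699672 0.31268403 0.09466767] -9.826170317674062 [-1.62340495 -0.54449546 11.92275321] 0.5082969361139846 18.12978308647871 [-0.32073778  0.25493627 -0.01162414]
```

Call:
drive_tool(
  plan=[
    [0,0,-0.006,0,0,0,0.01],
    [0,0,-0.012,0,0,0,0.01],
    [0,0,-0.015,0,0,0,0.01],
    [0,0,-0.015,0,0,0,0.01],
    [0,0,-0.015,0,0,0,0.01],
    [0,0,-0.015,0,0,0,0.01],
    [0,0,-0.02,0,0,0,0.01],
    [0,0,-0.02,0,0,0,0.01],
    [0,0,-0.02,0,0,0,0.01],
    [0,0,0,0,0,0,0.01],
  ],
)

```text
t: 5.85
tcp_pos: [0.4874, 0.313, 0.2334]
tool_rot: [0.996, -0.086, 0.003, -0.001]
force: [0.1, 0.9, -0.5]
finger_gap: 0.504
gripper_force: 6.6
```

Run:
```python
from look import *
s,a,P=shoot('wrist','w4'); print(a['t'],a['tcp_pos'],yaw(a),a['force'],a['finger_gap'],a['gripper_force'])
```

```text
5.85 [0.48738709 0.31295343 0.2334021 ] -9.85093926617669 [ 0.11234477  0.89664472 -0.45459573] 0.5040290535598938 6.585368037340231
```

View pics/w4.png

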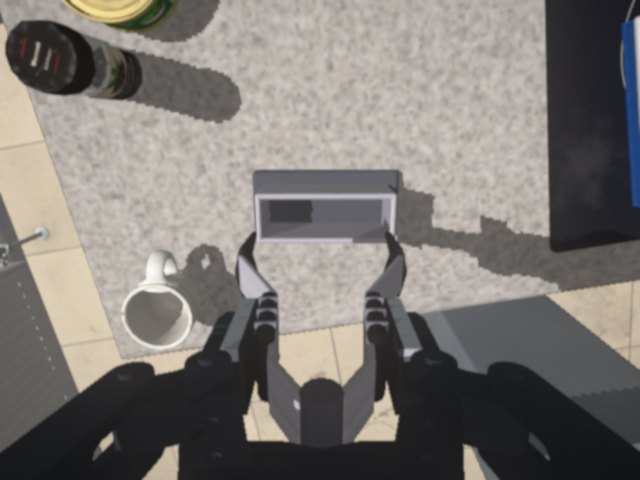

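The tongs are out of the stand and held upright, with jaws at (245,245) and (398,245). I check the jaw positions relative to the TCP by depth.

Run:
```python
from look import *
s,a,P=shoot('wrist'); T=np.eye(4);T=np.array(s['mount']); Q=cloud(s,T)  # tool coords
v,u=np.mgrid[0:480,0:640]
for lo,hi in((225,300),(340,415)):
    m=(u>lo)&(u<hi)&(v>220)&(v<330)&(Q[...,2]<.12)&(Q[...,2]>.04)
    q=Q[m]; print(len(q),q.min(0).round(4),q.max(0).round(4))
    for z in(.06,.07,.08,.09):
        k=q[abs(q[:,2]-z)<.005]; 
        if len(k): print(z,len(k),k.min(0).round(4),k.max(0).round(4))
d=np.array([.530,-.0137,a['tcp_pos'][2]])-a['tcp_pos']; print(a['t'],d,toolshift(a,d))
```

```text
937 [-0.0129 -0.0412  0.0401] [ 0.0134 -0.0283  0.089 ]
0.06 306 [-0.0129 -0.0412  0.0551] [ 0.0131 -0.0347  0.0649]
0.07 88 [ 0.0023 -0.0379  0.065 ] [ 0.0133 -0.035   0.0749]
0.08 121 [-0.0059 -0.0381  0.0751] [ 0.0134 -0.0345  0.085 ]
0.09 57 [-0.009  -0.0374  0.085 ] [ 0.013  -0.0344  0.089 ]
935 [-0.0126  0.0274  0.04  ] [0.0133 0.0413 0.0892]
0.06 308 [-0.0126  0.0346  0.055 ] [0.0133 0.0413 0.0649]
0.07 83 [0.002  0.035  0.0652] [0.0132 0.0376 0.0748]
0.08 123 [-0.0066  0.0346  0.075 ] [0.0133 0.0377 0.0849]
0.09 60 [-0.01    0.0344  0.0851] [0.013  0.0372 0.0892]
5.9 [ 0.04356898 -0.32620681  0.        ] [ 9.87543107e-02  3.13937335e-01 -2.69782280e-04]
```

Call:
drive_tool(
  plan=[
    [0.006,0.019,0,0,0,0,0.01],
    [0.012,0.038,0,0,0,0,0.01],
    [0.012,0.039,0,0,0,0,0.01],
    [0.012,0.039,0,0,0,0,0.01],
    [0.012,0.039,0,0,0,0,0.01],
    [0.012,0.039,0,0,0,0,0.01],
    [0.012,0.039,0,0,0,0,0.01],
    [0.012,0.039,0,0,0,0,0.01],
    [0.009,0.023,0,0,0,0,0.01],
    [0,0,0,0,0,0,0.01],
  ],
)

```text
t: 6.95
tcp_pos: [0.5299, -0.0173, 0.2289]
tool_rot: [0.996, -0.088, -0.001, 0.0]
force: [0.5, 0.5, -1.3]
finger_gap: 0.503
gripper_force: 6.6
```

Call:
drive_tool(
  plan=[
    [0,0,0.0,0,0,0,0.01],
  ],
)

```text
t: 7.05
tcp_pos: [0.5286, -0.0142, 0.229]
tool_rot: [0.996, -0.087, -0.002, -0.001]
force: [0.1, 0.4, -1.0]
finger_gap: 0.503
gripper_force: 6.6
```

Run:
```python
from look import *
s,a,P=shoot('wrist','w5'); print(a['t'],a['tcp_pos'],yaw(a),a['force'],a['finger_gap'],a['gripper_force'])
bulb(s,P)
d=np.array([.530,-.0137,.099])-a['tcp_pos']; print(toolshift(a,d))
```

```text
7.05 [ 0.52864114 -0.01417913  0.22897725] -9.957757970135425 [ 0.10513772  0.40956822 -1.00927949] 0.5034671710512167 6.584966940572485
tray ((518.6840209960938, -30.093368530273438), (141.82354736328125, 159.02984619140625), 5.4248762130737305)
bulb n 3131 top z 0.0587636811944043 top pt [ 0.53432168 -0.01438562  0.06549797] pix [205.70456723 319.09358033]
0.03 0.04 1273 circle [ 0.5307 -0.0136] r 0.0222
0.04 0.05 1644 circle [ 0.5303 -0.014 ] r 0.014
0.05 0.07 184 circle [ 0.5309 -0.0137] r 0.0045
[ 0.00169594 -0.00060453  0.12997277]
```

View pics/w5.png

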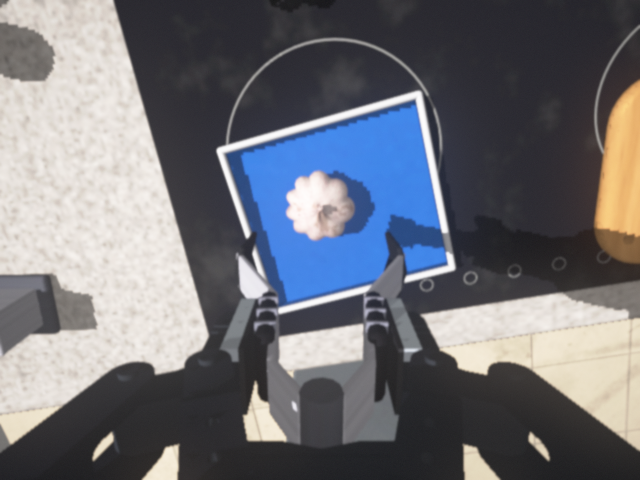

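The bulb is at (320,206), between the open jaws sideways. I descend around it.

Call:
drive_tool(
  plan=[
    [0.002,0,0.01,0,0,0,0.01],
    [0,0,0.02,0,0,0,0.01],
    [0,0,0.02,0,0,0,0.01],
    [0,0,0.02,0,0,0,0.01],
    [0,0,0.02,0,0,0,0.01],
    [0,0,0.015,0,0,0,0.01],
    [0,0,0.01,0,0,0,0.01],
    [0,0,0.01,0,0,0,0.01],
    [0,0,0.004,0,0,0,0.01],
    [0,0,0,0,0,0,0.01],
  ],
)

```text
t: 8.1
tcp_pos: [0.5315, -0.0142, 0.1009]
tool_rot: [0.996, -0.086, -0.0, -0.0]
force: [0.5, 0.6, -1.1]
finger_gap: 0.506
gripper_force: 6.6
```

Run:
```python
from look import *
a=manip.sense(); print(a['t'],a['tcp_pos'],a['force'],a['gripper_force'],toolshift(a,np.array([.5305,-.0138,.099])-a['tcp_pos']))
```

```text
8.1 [ 0.5314593  -0.01420133  0.10088966] [ 0.49399957  0.55684095 -1.14695311] 6.584272463223897 [-0.00101238 -0.00023136  0.00189042]
```

Call:
drive_tool(
  plan=[
    [-0.001,0,0,0,0,0,-0.03],
    [0,0,0,0,0,0,-0.07],
    [0,0,0,0,0,0,-0.11],
    [0,0,0,0,0,0,-0.15],
    [0,0,0,0,0,0,-0.19],
    [0,0,0,0,0,0,-0.23],
    [0,0,0,0,0,0,-0.27],
    [0,0,0,0,0,0,-0.3],
    [0,0,0,0,0,0,-0.3],
    [0,0,0,0,0,0,-0.3],
  ],
  newtons=35,
)

```text
t: 9.1
tcp_pos: [0.5309, -0.0144, 0.1015]
tool_rot: [0.996, -0.086, 0.0, 0.0]
force: [0.7, 0.6, 2.7]
finger_gap: 0.41
gripper_force: 34.6
```

Run:
```python
from look import *
a=manip.sense(); print(a['t'],a['tcp_pos'],a['force'],a['finger_gap'],a['finger_gap']*85,a['gripper_force'],a['ft_torque'])
```

```text
9.1 [ 0.53088533 -0.01441064  0.1014986 ] [0.70732857 0.57341949 2.74437186] 0.4097034165330736 34.824790405311255 34.59821105003357 [-0.13636399  0.05517224 -0.02788764]
```

The jaws closed on the bulb at a 34.8 mm opening, so I lift gently.

Call:
drive_tool(
  plan=[
    [0,0,-0.004,0,0,0,-0.3],
    [0,0,-0.008,0,0,0,-0.3],
    [0,0,-0.012,0,0,0,-0.3],
    [0,0,-0.015,0,0,0,-0.3],
    [0,0,-0.015,0,0,0,-0.3],
    [0,0,-0.015,0,0,0,-0.3],
    [0,0,-0.015,0,0,0,-0.3],
    [0,0,-0.012,0,0,0,-0.3],
    [0,0,-0.006,0,0,0,-0.3],
    [0,0,0,0,0,0,-0.3],
  ],
)

```text
t: 10.1
tcp_pos: [0.5311, -0.0144, 0.2044]
tool_rot: [0.996, -0.086, 0.001, 0.0]
force: [1.1, -0.1, -1.5]
finger_gap: 0.408
gripper_force: 35.0
```

Run:
```python
from look import *
s,a,P=shoot('wrist','w6'); print(a['t'],a['tcp_pos'],a['force'],a['finger_gap']*85,a['gripper_force'])
board(s,P)
s,_,P=shoot('top'); board(s,P)
for c in((.4995,-.324),): print(toolshift(a,np.array([*c,a['tcp_pos'][2]])-a['tcp_pos']))
```

```text
10.1 [ 0.53110833 -0.0143844   0.20441654] [ 1.09255985 -0.07903625 -1.4968948 ] 34.70876297999051 35.01377999782562
board ((502.0341491699219, -251.61245727539062), (135.5904998779297, 19.914901733398438), 1.4075329303741455) [ 0.49690441 -0.25176293  0.01361281]
board ((502.2886657714844, -321.1822204589844), (154.7327117919922, 160.5034942626953), 83.5682144165039) [ 0.49992619 -0.3203993   0.0147788 ]
[2.18857379e-02 3.10454372e-01 7.32115273e-05]
```

View pics/w6.png

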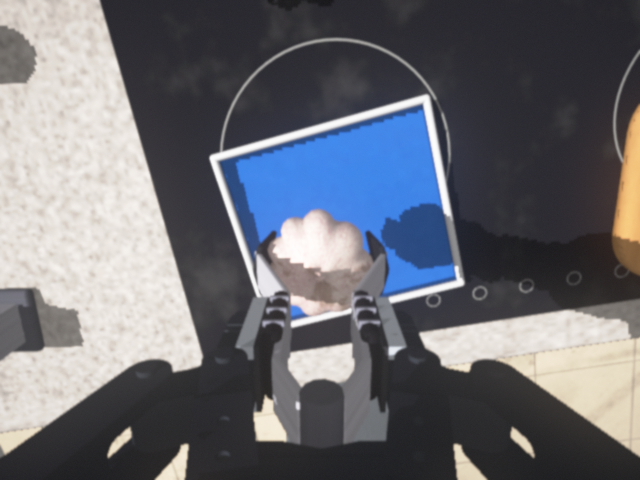

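The bulb hangs clear of the tray between the jaws at (320,260). I carry it to the board.

Call:
drive_tool(
  plan=[
    [0.001,0.01,-0.004,0,0,0,-0.3],
    [0.002,0.02,-0.004,0,0,0,-0.3],
    [0.002,0.03,0,0,0,0,-0.3],
    [0.003,0.04,0,0,0,0,-0.3],
    [0.003,0.04,0,0,0,0,-0.3],
    [0.003,0.04,0,0,0,0,-0.3],
    [0.003,0.04,0,0,0,0,-0.3],
    [0.003,0.04,0,0,0,0,-0.3],
    [0.002,0.03,0,0,0,0,-0.3],
    [0,0.014,0,0,0,0,-0.3],
  ],
)

```text
t: 11.2
tcp_pos: [0.4995, -0.3212, 0.2108]
tool_rot: [0.996, -0.088, -0.0, 0.0]
force: [0.8, 0.2, -1.2]
finger_gap: 0.41
gripper_force: 35.2
```

Call:
drive_tool(
  plan=[
    [0,0.003,0,0,0,0,-0.3],
    [0,0,0,0,0,0,-0.3],
    [0,0,0,0,0,0,-0.3],
  ],
)

```text
t: 11.5
tcp_pos: [0.4995, -0.3187, 0.211]
tool_rot: [0.996, -0.085, -0.001, -0.001]
force: [0.2, -0.1, -1.3]
finger_gap: 0.41
gripper_force: 35.2
```

Run:
```python
from look import *
for n in('wrist','top','scene'):
    s,b,P=shoot(n,'end_'+n)
    if n=='wrist': a=b
    board(s,P)
    h=cv2.cvtColor(s['image'],cv2.COLOR_RGB2HSV)
    k=P[(abs(P[...,0]-a['tcp_pos'][0])<.04)&(abs(P[...,1]-a['tcp_pos'][1])<.03)&(P[...,2]>.1)&(P[...,2]<.165)]
    if len(k): print('held',len(k),k.min(0),k.max(0),np.percentile(k[:,2],2))
print(a['t'],a['tcp_pos'],a['force'],a['finger_gap']*85,a['gripper_force'])
print(toolshift(a,np.array([.5005,-.322,.213])-a['tcp_pos']))
```

```text
board ((503.6656799316406, -325.1077880859375), (155.16983032226562, 155.9192657470703), 83.43492889404297) [ 0.52465163 -0.33176693  0.01489099]
held 8659 [ 0.47283229 -0.3487235   0.1198827 ] [ 0.52699524 -0.28874979  0.16497662] 0.12975230993490808
board ((501.2756652832031, -320.82452392578125), (154.7052459716797, 160.4278564453125), 83.11585235595703) [ 0.49049801 -0.31891703  0.01456427]
held 272 [ 0.4706418  -0.34625785  0.12299692] [ 0.5215252  -0.29047287  0.16490929] 0.12841221203114883
board ((498.5614013671875, -327.032470703125), (157.90748596191406, 156.8769073486328), 82.7527084350586) [ 0.49519397 -0.33101125  0.01297505]
held 365 [ 0.46717563 -0.34870145  0.11590456] [ 0.52017522 -0.28915566  0.16490248] 0.11986280923675774
11.5 [ 0.49954617 -0.31873199  0.21104915] [ 0.15044584 -0.11688283 -1.3157266 ] 34.80877470225222 35.22761642932892
[ 0.00149316  0.00305541 -0.00195716]
```

View pics/end_wrist.png

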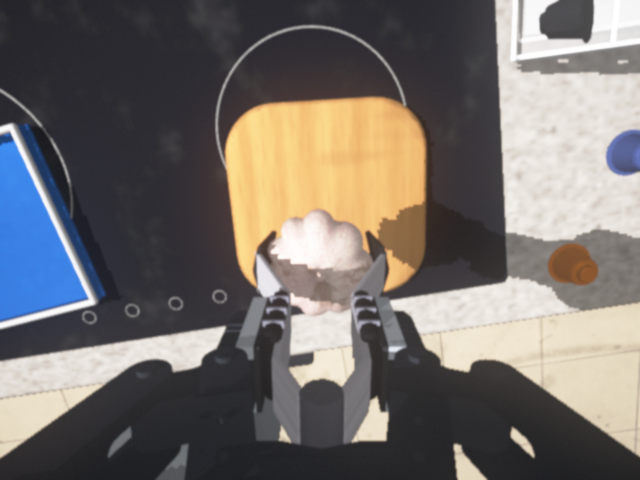

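The bulb is still held at (320,260) over the board. I make a small centring shift towards (0.502, -0.325), then settle.

Call:
drive_tool(
  plan=[
    [0.003,0.005,-0.002,0,0,0,-0.3],
    [0,0,0,0,0,0,-0.3],
    [0,0,0,0,0,0,-0.3],
    [0,0,0,0,0,0,-0.3],
    [0,0,0,0,0,0,-0.3],
    [0,0,0,0,0,0,-0.3],
  ],
)

```text
t: 12.25
tcp_pos: [0.5017, -0.3259, 0.2132]
tool_rot: [0.996, -0.086, -0.0, -0.0]
force: [-1.2, -0.3, -1.6]
finger_gap: 0.41
gripper_force: 35.2
```

Run:
```python
from look import *
a=manip.sense(); print(a['t'],a['tcp_pos'],a['finger_gap']*85,a['gripper_force'],abs(a['qd']).max())
print(manip.sign_off())
```

```text
12.25 [ 0.50171265 -0.32592135  0.21322547] 34.83986460595864 35.238415002822876 0.0012327029618424009
the job is handed in; nothing more can be done
None
```

I handed the job in at 12.25 s: the squeezed tongs hold the garlic bulb over the middle of the board, about 10 cm above it by my estimate; the verdict was not shown.

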